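Index the sample carousel to its next hole

ROBOT

A 6-joint arm with a two-finger parallel gripper is mounted at the origin on the work surface. World frame = base frame: x ahead of the robot, y to its left, z up, the work surface at z = 0. Lengths are in m, angles in rad, forces in N, time in s.
With the tool pointing down it reaches from about 0.35 to 0.975 m from the base axis. Payload 7.1 kg.
Tool frame: the origin (TCP) lies on the centre line of the jaws, within the pads' length; the fingertips stand 8 mm ahead of it and the grasp point (between the pads) lies 11 mm behind it (tip_extent is the distance from the TCP to the fingertips, in m); x points along the fingers, y is the direction in which the jaws open and shut, and the axes are right-handed (so a half turn about x gives the same grasp; the last joint's range is limited). The gripper opens to 88 mm and grips with 3 to 60 N. Pads are 20 mm wide; open, the fingers measure 115 mm over their backs; the gripper's body (75 mm by 178 mm) begins 61 mm behind the grasp point.
Start: joints at [1.262, 0.423, 1.63, -0, 1.089, -0.019], TCP at [0.179, 0.599, 0.206] pointing down, gripper open.
Joint ranges: [-3, 3], [-0.9, 2.11], [0.09, 2.58], [-1.31, 4.45], [0.11, 2.69], [-2.54, 2.54]. Speed limits (rad/s): [2.39, 2.39, 3.01, 3.14, 3.14, 3.14].

INTERFACE

Orientations are given as a unit quaternion [w, x, y, z].
In Python, from bench import get_state, read_camera, close_job, tip_extent gives the robot as it stands.
- The arm moves only by the tool step_arm, never from a script. Its argument "increments" is a list of rows, each a list of 5 numbers: the shift along the world's x, y, z normalised to -1 to 1, where 1 is 12 cm, then the turn about the world's z normalised to -1 to 1, where 1 is 90 degrees, then the closure, from -1 (fully open) to 1 (shut). A call has 1 to 12 rows; each row is the pose to reach, as a shift and turn from the pose commanded when the call began; what a row does not reach only later rows make up. A row lasts 1/8 s, in which the tool goes at most 62.5 mm and 10.7 degrees, less where a joint would pass 70% of its speed; a pose out of reach is approached as far as the arm can. A call with a number of a shift or a turn outside -1 to 1 is refused whole. A call with a gripper value outside its range is refused whole. The fingers move at their own pace and stop on an object; the grip force is fixed at half the most. Time passes only in rows, so rows that repeat a pose let the fingers close. It gives the time, the measured TCP pose, the force and the opening at its end, in the units of the state.
- get_state(): the state, without advancing time (a new reading comes with each control period).
- read_camera(name): name is "scene" or "top"; returns a dict with "color" (384x512x3 uint8, blue, green, red), "z_map" (384x512 float32, m along the optical axis (not along the pixel's ray), 0 where there is no reading), "vfov" (degrees; the focal length in pixels is half the picture's height over the tangent of half this angle, whatever the lens; pixels are square), "cx", "cy" (the principal point, pixels), "R" (3x3) and "t" (3): a world point X has camera coordinates R X + t. Camera axes: x right, y down, z forward; pixel columns grow to the right and rows downward; lengths in m; the calibration is good to about 2 mm. A picture is of the moment at which its call begins.
- close_job(): hands the job in, once; it reports no verdict.
The state is a dict: "t": time; "joints": joint angles; "joint_velocities": joint speeds; "joint_torque": joint torques, N m; "tool_pos": TCP position; "tool_rot": TCP orientation; "wrist_force": force on the tool from outside, world axes, zero at the start; "wrist_torque": the same for the moment, N m; "finger_gap": opening from 0.0 (shut) to 1.0 (fully open).
Only numpy, scipy, OpenCV 4.12 (cv2) and the standard library are available. Lean on these libraries where they do the work, as an engineer would, in place of code of your own. Each camera call takes 0.05 s, during which the arm holds its last target. There are 200 camera calls.

TASK

Bring the next sample jar to the reader: press the carousel's spring plunger down with a fingertip, push the paddle beside it to turn the table counter-clockwise (seen from above), and let the plunger come up by itself in the very next hole, so that the table is locked exactly one place on. Only press and push: do not pinch the paddle, do not lift or tip any jar, and leave everything else where it stands.

Things in the scene. Friction and masses are not known exactly. Their poses are not given: they have to be found in the camera images.
- turntable (a joint): angle (rad) of the round aluminium turntable (236 mm across, its top 52 mm above the bench) on its upright axis: 0 at the start, grows counter-clockwise seen from above; the next hole is at 1.047 (60 degrees). It is locked within about 0.012 rad while the plunger's collar sits in a hole. Unlocked it turns freely with light friction (about 1 to 2 N at the paddle) and stays where it is left
- plunger (a joint): how far (m) the spring plunger is pressed down: 0 fully up (collar in a hole, table locked), 0.009 at its stop. 3 N starts it moving, 7 N holds it down; from about 0.0065 the table is free. Let go between holes, it stays down at about 0.006 (the collar runs under the ring); over a hole it springs up to 0 by itself and locks the table there, provided nothing presses it down
- plunger_top (a point): centre of the top of the plunger: black mushroom head 32 mm across, 6 mm thick, on a steel stem, top 78 mm above the bench when up, 135 mm from the turntable axis, on a tab that sticks out from the turntable. It travels with the turntable. The grey ring of six dark holes, 60 degrees apart and joined by a dark groove, lies around the turntable on the same 135 mm circle
- axis (a point): point on the turntable's upright axis (centre of the carousel), 72 mm above the bench
- paddle_face (a point): middle of the face to be pushed of the upright aluminium paddle on the same tab, 26 mm from the plunger's axis on its counter-clockwise side; the plate is upright and lies along the radius, 56 mm along the radius, 6 mm thick, from 52 to 106 mm above the bench (this point is at 92 mm), with a small gusset 18 mm deep behind it. It turns with the table; a fingertip standing on the plunger pushes it counter-clockwise
- carousel: fixed grey round base of the carousel, 320 mm across, 40 mm high, origin on its axis at bench level; at its yaw 0 the plunger starts at 150 degrees (counter-clockwise from its x axis) and ends at 210. A slim white reader column, 130 mm high, stands 182 mm from the axis at 30 degrees (outside the turntable's sweep)
- jar1: loose white sample jar, 43 mm across and 55 mm high, standing in a shallow round pocket (14 mm deep) of the turntable, 85 mm from the axis, 60 degrees counter-clockwise of the plunger; origin at the centre of its underside, 52 mm above the bench. Rides along with the table; leave it in its pocket
- jar2: loose white sample jar, 43 mm across and 55 mm high, standing in a shallow round pocket (14 mm deep) of the turntable, 85 mm from the axis, 120 degrees counter-clockwise of the plunger; origin at the centre of its underside, 52 mm above the bench. Rides along with the table; leave it in its pocket
- jar3: loose white sample jar, 43 mm across and 55 mm high, standing in a shallow round pocket (14 mm deep) of the turntable, 85 mm from the axis, 180 degrees counter-clockwise of the plunger; origin at the centre of its underside, 52 mm above the bench. Rides along with the table; leave it in its pocket
- jar4: loose white sample jar, 43 mm across and 55 mm high, standing in a shallow round pocket (14 mm deep) of the turntable, 85 mm from the axis, 240 degrees counter-clockwise of the plunger; origin at the centre of its underside, 52 mm above the bench. Rides along with the table; leave it in its pocket
- jar5: loose white sample jar, 43 mm across and 55 mm high, standing in a shallow round pocket (14 mm deep) of the turntable, 85 mm from the axis, 300 degrees counter-clockwise of the plunger; origin at the centre of its underside, 52 mm above the bench. Rides along with the table; leave it in its pocket
- wash_bottle: bystander: loose white bottle 52 mm across, 110 mm high, beside the carousel (origin under its centre)
- tall_jar: bystander: loose amber jar 48 mm across, 75 mm high, beside the carousel (origin under its centre)
- mortar: bystander: white ceramic bowl 90 mm across, 50 mm high (origin under its centre)
- spatula: bystander: spatula lying flat, 190 mm long
- mouse: bystander: grey computer mouse 100 x 58 x 30 mm
Things that resemble listed ones, but are neither listed nor needed, are in the scene too. Leave any yellow look-alike of the jar5 alone. Leave any red look-alike of the jar2 alone.

How it is judged:
On the way, in this order (a step that is already met when the one before it is completed fails the run):
1. the plunger is pressed down by the fingers while the table still stands at its first hole (value of joint plunger above 0.006 m and value of joint turntable below 0.15 rad and contact force between the fingers and plunger above 0.5 N), for 0.05 s.
2. the table has been turned about half way to the next hole, plunger still down (value of joint turntable above 0.5 rad and value of joint plunger above 0.004 m), for 0.02 s.
At the end, for the whole second after the job is handed in: The turntable stands at the next hole (1.047 rad, within 0.03 rad) and at rest, the plunger is up (within 1.5 mm), and all five jars stand upright (tilt under 0.15 rad) in their pockets, undersides 47 to 58 mm above the bench (value of joint turntable between 1.017 and 1.077 rad and value of joint plunger below 0.0015 m and velocity of joint turntable between -0.02 and 0.02 rad/s and angle between each of jar1, jar2, jar3, jar4, jar5's own z axis and vertical below 0.15 rad and height (world z) of jar1 between 0.047 and 0.058 m and height (world z) of jar2 between 0.047 and 0.058 m and height (world z) of jar3 between 0.047 and 0.058 m and height (world z) of jar4 between 0.047 and 0.058 m and height (world z) of jar5 between 0.047 and 0.058 m); the robot touches nothing.
It fails at once if the table is turned past the next hole (beyond 1.2 rad) or backwards (below -0.1 rad) (value of joint turntable above 1.2 rad or value of joint turntable below -0.1 rad).
It fails at once if a jar is lifted by more than 8 mm or tipped by more than 0.35 rad (height (world z) of any of jar1, jar2, jar3, jar4, jar5 above 0.06 m or angle between any of jar1, jar2, jar3, jar4, jar5's own z axis and vertical above 0.35 rad).
It fails at once if the paddle is pinched: fingers press on its face and on the gusset behind at once (contact force between the fingers and turntable_c0 above 1 N and contact force between the fingers and turntable_c1 above 1 N).
It fails at once if a bystander is moved by more than 20 mm (distance of any of wash_bottle, tall_jar, mortar, spatula, mouse from where it was at the start of the episode above 0.02 m).
It also fails if it takes over 48 s, if anything falls off the work surface, if the arm or the gripper's body presses on something with over 40 N, if the wrist force passes 120 N, or if a joint passes its speed limit or range.

## Working session

There is one attempt and no reset: what is moved stays moved. The work goes in short steps, Python scripts to look and compute and a tool call to move; the robot and the scene stay as the last step left them, time stands still between calls to the robot, and variables do not carry over. Pictures are saved under pics/ and viewed, about 8 in all and at most 12, crops included, and the job is handed in when it is done.

Besides the shell and the picture viewer there is one more tool, called after "Call:" as name([rows], argument=value, ...), one row to a line, values as JSON. step_arm: Moves the arm, as the interface text tells. Its arguments: {"type":"object","properties":{"increments":{"type":"array","items":{"type":"array","items":{"type":"number","minimum":-1,"maximum":1}}}},"required":["increments"]}

```bash
mkdir -p pics; cat > h.py <<'E'
import numpy as np,cv2
from bench import *
def cam(n):
    c=read_camera(n); c['f']=c['color'].shape[0]/2/np.tan(np.radians(c['vfov'])/2); return c
def ray(c,u,v,z):
    R=np.array(c['R']);t=np.array(c['t']);o=-R.T@t
    d=R.T@np.array([(u-c['cx'])/c['f'],(v-c['cy'])/c['f'],1]); return o+d*(z-o[2])/d[2]
def proj(c,X):
    p=np.array(c['R'])@np.array(X)+np.array(c['t']); return np.array([c['cx'],c['cy']])+c['f']*p[:2]/p[2]
def world(c):
    z=c['z_map'];v,u=np.mgrid[:z.shape[0],:z.shape[1]]
    P=np.stack([(u-c['cx'])/c['f']*z,(v-c['cy'])/c['f']*z,z],-1)
    return (P-np.array(c['t']))@np.array(c['R'])
E
python3 - <<'E'
from h import *
a=cam('top');b=cam('scene')
cv2.imwrite('pics/a.png',a['color']);cv2.imwrite('pics/b.png',b['color'])
for c in(a,b):print(c['f'],-np.array(c['R']).T@c['t'],c['R'])
s=get_state();print(s,tip_extent)
E
```

```text
390.0454397189011 [ 0.3593418  -0.00926565  1.51654582] [[ 0.02728478 -0.99962225 -0.00330033]
 [-0.98848305 -0.02648882 -0.14899532]
 [ 0.14885162  0.00732763 -0.98883239]]
354.10078727135783 [ 1.16263755 -0.45492286  0.81202056] [[ 0.59061918  0.8069483  -0.00184818]
 [ 0.56162697 -0.41270675 -0.71711107]
 [-0.57943432  0.42250157 -0.69695645]]
{'t': 0.1, 'joints': array([ 1.26196120e+00,  4.23735476e-01,  1.63058272e+00, -2.61692368e-05,
        1.08858470e+00, -1.90079256e-02]), 'joint_velocities': array([ 0.00104007, -0.00218274, -0.00396486,  0.00118762,  0.00074157,
        0.00046947]), 'joint_torque': array([ 1.04414401e-04, -5.45612955e+01, -2.74325913e+01,  6.44386327e-02,
        1.88305427e-02, -6.65581297e-05]), 'tool_pos': array([0.1784514 , 0.59845878, 0.20580963]), 'tool_rot': array([ 0.69962812,  0.10164848,  0.69976314, -0.10256522]), 'wrist_force': array([ 0.03651415, -0.08390338,  0.57124788]), 'wrist_torque': array([ 0.03345055,  0.00416939, -0.00308715]), 'finger_gap': 0.9981999718187713} 0.008
```

View pics/a.png

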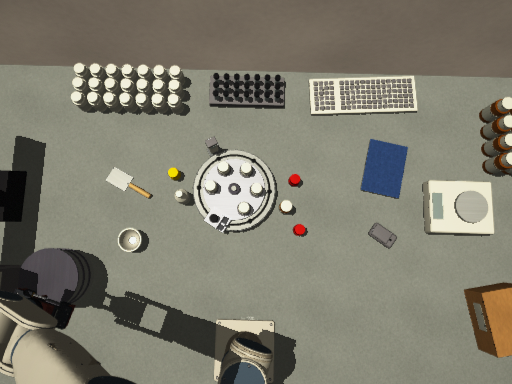

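View pics/b.png

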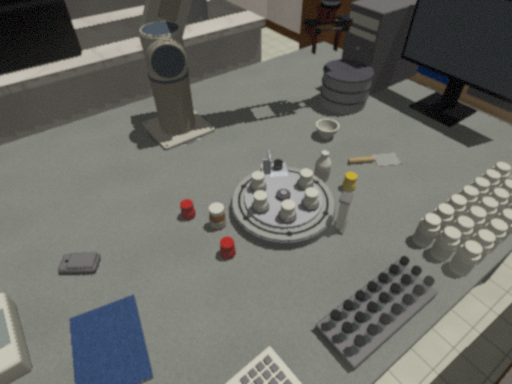

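The top view shows the carousel centred near (234,190), with its tab (dark head and plate) near (213–226,217–226). The possible heads are the black mushroom at about (213,216), the axis hub at (234,188) and the reader column at (212,143). The tab is the one in the description, so I'll check it in a crop.

```bash
python3 - <<'E'
from h import *
a=cam('top');b=cam('scene')
A=cv2.resize(a['color'][140:240,184:284],(560,560),interpolation=cv2.INTER_CUBIC)
B=cv2.resize(b['color'][145:245,225:345],(672,560),interpolation=cv2.INTER_CUBIC)
cv2.imwrite('pics/c.png',A);cv2.imwrite('pics/d.png',B)
# base rim: points with z 0.03..0.046
for c in(a,b):
    W=world(c)
    m=(W[...,2]>.046)&(W[...,2]<.058)&(np.hypot(W[...,0]-ray(a,234,190,.05)[0],W[...,1]-ray(a,234,190,.05)[1])<.17)
    print(ray(a,234,190,.05),m.sum(),W[m].mean(0),W[m].min(0),W[m].max(0))
    m=(W[...,2]>.034)&(W[...,2]<.046)&(np.hypot(W[...,0]-ray(a,234,190,.05)[0],W[...,1]-ray(a,234,190,.05)[1])<.19)
    print(m.sum(),W[m].min(0),W[m].max(0),(W[m].min(0)+W[m].max(0))/2)
E
```

```text
[0.58762245 0.0574303  0.05      ] 2248 [0.57774609 0.06563824 0.0525897 ] [ 0.42706238 -0.09089883  0.04600769] [0.74173    0.20681668 0.05797917]
1841 [ 0.43587551 -0.11878363  0.03400394] [0.74881145 0.24039733 0.04598871] [0.59234348 0.06080685 0.03999632]
[0.58762245 0.0574303  0.05      ] 2090 [0.59531005 0.05061692 0.05119257] [ 0.43401268 -0.0630375   0.04605953] [0.71443104 0.22594511 0.05798294]
2339 [ 0.44176216 -0.12915124  0.03401821] [0.76362293 0.2473228  0.04597832] [0.60269254 0.05908578 0.03999826]
```

View pics/c.png

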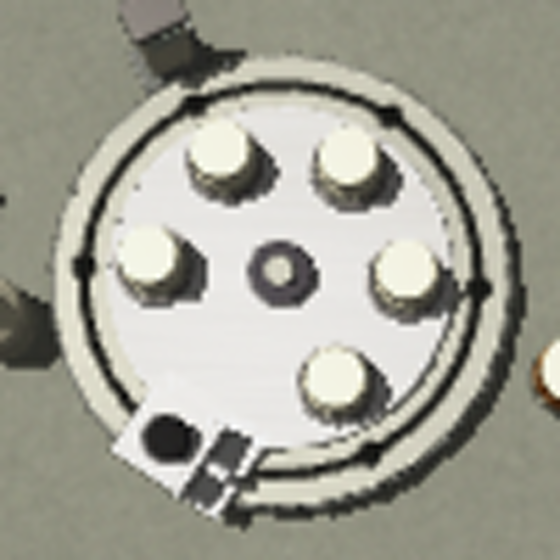

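View pics/d.png

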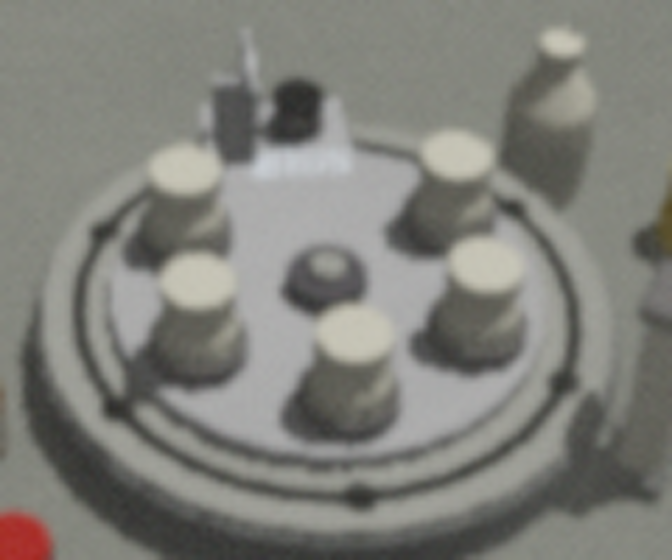

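```bash
python3 - <<'E'
from h import *
from scipy.optimize import least_squares
a=cam('top');b=cam('scene')
ta=lambda p:(184+(p[0]+.5)/5.6-.5,140+(p[1]+.5)/5.6-.5)
tb=lambda p:(225+(p[0]+.5)/5.6-.5,145+(p[1]+.5)/5.6-.5)
HA=[(195,104),(390,116),(480,288),(373,453),(84,267)]
HB=[(515,210),(563,382),(360,495),(117,407),(104,231)]
for c,f,H,hub,pl in((a,ta,HA,(280,268),(171,438)),(b,tb,HB,(326,263),(297,100))):
    P=np.array([ray(c,*f(h),.042)[:2] for h in H])
    s=least_squares(lambda x:np.hypot(*(P-x).T)-.135,P.mean(0)); C=s.x
    print('center',C,s.fun,'hub',ray(c,*f(hub),.07)); p=ray(c,*f(pl),.078)
    d=p[:2]-C
    print('plunger',p,np.hypot(*d),np.degrees(np.arctan2(*d[::-1])),'holes',np.degrees(np.arctan2(*(P-C).T[::-1])))
E
```

```text
center [0.59250345 0.05828341] [ 6.31887810e-04 -9.53778668e-05  6.61474865e-04  5.37891997e-04
  5.73067566e-04] hub [0.59417666 0.05838313 0.07      ]
plunger [0.47737719 0.12615236 0.078     ] 0.13364224912751513 149.4799021497859 holes [  28.16253494  -31.80266315  -91.67245751 -151.07023956   88.59509889]
center [0.59479725 0.05491684] [-3.69286033e-04  8.24258102e-05 -2.92811736e-04 -7.06076279e-05
 -2.19111961e-04] hub [0.59269293 0.055571   0.07      ]
plunger [0.48385401 0.12208453 0.078     ] 0.1296915549166268 148.80828586819192 holes [  87.16320151   28.02239625  -31.74346916  -92.01015978 -151.21990309]
```

Measurements from the two views agree:

| Quantity | Value |
|---|---|
| Axis | about (0.5935, 0.0568) |
| Hole angle | about 148.3° |
| Plunger | about (0.479, 0.128) |
| Plunger radius | 134 mm (135 expected) |
| Paddle | on the counter-clockwise side |

I'm moving above the plunger with the jaws shut and the jaw axis along the radius.

Call:
step_arm([
  [0.2,-0.33,0,-0.1,1],
  [0.41,-0.66,0,-0.2,1],
  [0.62,-0.99,0,-0.29,1],
  [0.62,-0.99,0,-0.29,1],
])

```text
t: 0.8
tool_pos: [0.254, 0.4779, 0.2065]
tool_rot: [0.658, 0.258, 0.658, -0.259]
wrist_force: [0.3, 0.2, 0.5]
finger_gap: 0.586
```

Call:
step_arm([
  [0.2,-0.33,0,-0.1,1],
  [0.41,-0.66,0,-0.2,1],
  [0.62,-0.99,0,-0.29,1],
  [0.62,-0.99,0,-0.29,1],
])

```text
t: 1.3
tool_pos: [0.3283, 0.3604, 0.2066]
tool_rot: [0.583, 0.4, 0.583, -0.4]
wrist_force: [0.7, -0.1, -0.2]
finger_gap: 0.131
```

Call:
step_arm([
  [0.2,-0.33,0,-0.1,1],
  [0.41,-0.66,0,-0.2,1],
  [0.62,-0.99,0,-0.29,1],
  [0.62,-0.99,0,-0.29,1],
])

```text
t: 1.8
tool_pos: [0.403, 0.2422, 0.2067]
tool_rot: [0.478, 0.522, 0.478, -0.521]
wrist_force: [0.3, -0.4, -0.1]
finger_gap: 0.004
```

Call:
step_arm([
  [0.2,-0.33,0,-0.1,1],
  [0.41,-0.66,0,-0.2,1],
  [0.62,-0.99,0,-0.29,1],
  [0.62,-0.99,0,-0.29,1],
  [0.62,-0.99,0,-0.29,1],
])

```text
t: 2.42
tool_pos: [0.4758, 0.1253, 0.2063]
tool_rot: [-0.349, -0.615, -0.349, 0.615]
wrist_force: [0.7, 0.7, 0.5]
finger_gap: 0.003
```

Call:
step_arm([
  [0,-0.02,-0.25,0,1],
  [0,-0.02,-0.5,0,1],
  [0,-0.02,-0.69,0,1],
  [0,-0.02,-0.69,0,1],
])

```text
t: 2.92
tool_pos: [0.4742, 0.1227, 0.1224]
tool_rot: [-0.349, -0.614, -0.35, 0.616]
wrist_force: [0.5, 0.2, -0.0]
finger_gap: 0.005
```

```bash
python3 - <<'E'
from h import *
s=get_state();print(s['tool_pos'],s['joints'])
a=cam('top');b=cam('scene')
A=cv2.resize(a['color'][180:250,180:250],(400,400),interpolation=cv2.INTER_CUBIC)
B=cv2.resize(b['color'][125:195,230:300],(400,400),interpolation=cv2.INTER_CUBIC)
cv2.imwrite('pics/e.png',np.hstack([A,B]))
E
```

```text
[0.47424462 0.1227002  0.12237649] [2.28689685e-01 3.54593750e-01 1.98300025e+00 3.97619030e-04
 8.07749000e-01 7.65819601e-01]
```

View pics/e.png

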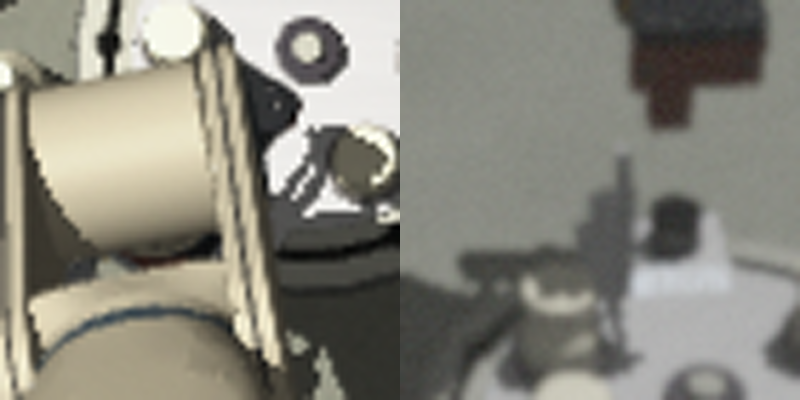

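The scene crop shows the fingertip at (671,125) straight above the black head at (675,200), clear of the paddle plate at about x 620. A press here lands on the head. I'm lowering to just above it, then pressing.

Call:
step_arm([
  [0,0,-0.1,0,1],
  [0,0,-0.2,0,1],
  [0,0,-0.26,0,1],
  [0,0,-0.29,0,1],
])

```text
t: 3.52
tool_pos: [0.4759, 0.1212, 0.0882]
tool_rot: [-0.348, -0.615, -0.348, 0.616]
wrist_force: [-0.4, 0.7, 0.2]
finger_gap: 0.004
```

Call:
step_arm([
  [0,0,-0.02,0,1],
  [0,0,-0.04,0,1],
  [0,0,-0.04,0,1],
])

```text
t: 3.9
tool_pos: [0.4762, 0.1213, 0.084]
tool_rot: [-0.348, -0.615, -0.348, 0.615]
wrist_force: [-0.3, -1.0, -0.2]
finger_gap: 0.004
```

Call:
step_arm([
  [0,0,-0.015,0,1],
  [0,0,-0.03,0,1],
  [0,0,-0.03,0,1],
])

```text
t: 4.28
tool_pos: [0.4761, 0.1213, 0.0804]
tool_rot: [-0.348, -0.615, -0.348, 0.616]
wrist_force: [0.2, 1.4, 0.1]
finger_gap: 0.005
```

Call:
step_arm([
  [0,0,-0.015,0,1],
  [0,0,-0.03,0,1],
  [0,0,-0.03,0,1],
])

```text
t: 4.65
tool_pos: [0.4761, 0.1213, 0.0767]
tool_rot: [-0.348, -0.615, -0.348, 0.616]
wrist_force: [0.0, 0.4, -0.7]
finger_gap: 0.007
```

The tip reads 0.069 with no force, though the head should be pressed by now. I'll look before going lower.

```bash
python3 - <<'E'
from h import *
s=get_state();print(s['tool_pos'],s['wrist_force'],s['joint_torque'])
b=cam('scene')
p=proj(b,s['tool_pos']-np.array([0,0,.008]));print('tip exp px in crop',(p-[235,135])*10)
for q in([.4786,.1277,.078],[.4786,.1277,.07]):print((proj(b,q)-[235,135])*10)
cv2.imwrite('pics/f.png',cv2.resize(b['color'][135:195,235:315],(800,600),interpolation=cv2.INTER_CUBIC))
E
```

```text
[0.47606832 0.12130442 0.07672368] [ 0.04234481  0.43561058 -0.74005525] [-1.63096971e-03 -4.54254520e+01 -1.77010131e+01  4.06038878e-02
 -6.29221858e-02  7.14020553e-05]
tip exp px in crop [408.46401524 285.04249781]
[429.67630275 259.64527525]
[428.72573677 278.61204639]
```

View pics/f.png

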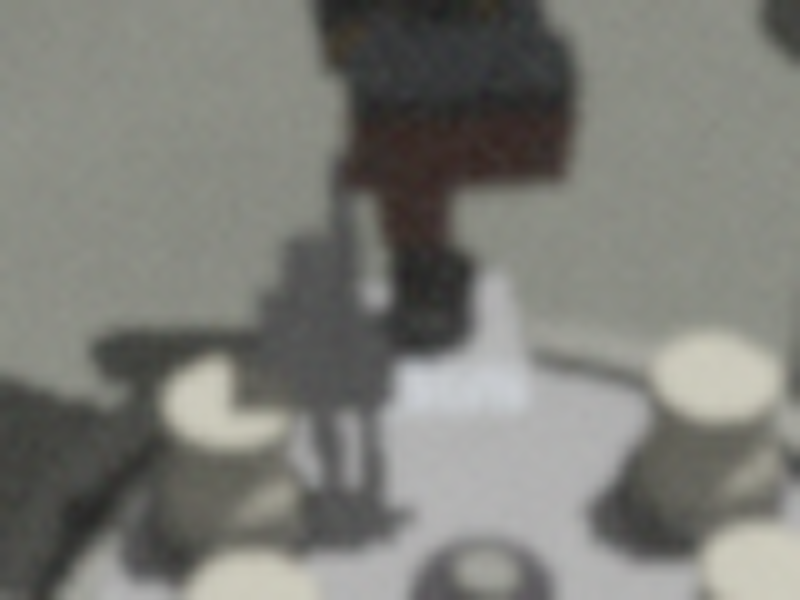

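```bash
python3 - <<'E'
from h import *
b=cam('scene');W=world(b)
for v in range(150,171):
    print(v,[(u,*np.round(W[v,u]*1000).astype(int)) for u in (275,277,279,281)], b['color'][v,277])
E
```

```text
150 [(275, np.int64(539), np.int64(63), np.int64(190)), (277, np.int64(540), np.int64(70), np.int64(187)), (279, np.int64(542), np.int64(75), np.int64(186)), (281, np.int64(546), np.int64(80), np.int64(186))] [44 45 58]
151 [(275, np.int64(537), np.int64(65), np.int64(184)), (277, np.int64(539), np.int64(70), np.int64(183)), (279, np.int64(545), np.int64(74), np.int64(185)), (281, np.int64(547), np.int64(79), np.int64(184))] [43 47 59]
152 [(275, np.int64(536), np.int64(65), np.int64(180)), (277, np.int64(541), np.int64(69), np.int64(181)), (279, np.int64(545), np.int64(74), np.int64(181)), (281, np.int64(547), np.int64(79), np.int64(180))] [43 44 59]
153 [(275, np.int64(538), np.int64(64), np.int64(178)), (277, np.int64(540), np.int64(70), np.int64(176)), (279, np.int64(545), np.int64(74), np.int64(177)), (281, np.int64(548), np.int64(78), np.int64(178))] [45 47 57]
154 [(275, np.int64(538), np.int64(65), np.int64(174)), (277, np.int64(541), np.int64(69), np.int64(174)), (279, np.int64(544), np.int64(75), np.int64(173)), (281, np.int64(379), np.int64(226), np.int64(-2))] [47 49 59]

[... 2833 characters left out ...]
np.int64(131), np.int64(59))] [61 63 62]
168 [(275, np.int64(484), np.int64(112), np.int64(59)), (277, np.int64(488), np.int64(117), np.int64(60)), (279, np.int64(492), np.int64(122), np.int64(60)), (281, np.int64(497), np.int64(127), np.int64(61))] [59 58 58]
169 [(275, np.int64(485), np.int64(111), np.int64(57)), (277, np.int64(492), np.int64(114), np.int64(60)), (279, np.int64(493), np.int64(121), np.int64(57)), (281, np.int64(496), np.int64(127), np.int64(56))] [60 63 60]
170 [(275, np.int64(486), np.int64(111), np.int64(53)), (277, np.int64(490), np.int64(116), np.int64(53)), (279, np.int64(495), np.int64(120), np.int64(55)), (281, np.int64(496), np.int64(128), np.int64(51))] [98 98 97]
```

The depth map shows the head still up at 78 mm and the finger's lower end at about 90 mm. The shut tip therefore sits roughly 13–20 mm higher than the stated tip extent. The lateral position is right, so I'm going down in small steps and watching the force.

Call:
step_arm([
  [0,0,-0.02,0,1],
  [0,0,-0.04,0,1],
  [0,0,-0.06,0,1],
  [0,0,-0.06,0,1],
])

```text
t: 5.25
tool_pos: [0.476, 0.1213, 0.0694]
tool_rot: [-0.348, -0.615, -0.348, 0.616]
wrist_force: [0.2, 0.3, -0.2]
finger_gap: 0.008
```

Call:
step_arm([
  [0,0,-0.015,0,1],
  [0,0,-0.03,0,1],
  [0,0,-0.03,0,1],
])

```text
t: 5.62
tool_pos: [0.476, 0.1213, 0.0659]
tool_rot: [-0.348, -0.615, -0.348, 0.616]
wrist_force: [-0.1, -0.2, -0.2]
finger_gap: 0.006
```

Call:
step_arm([
  [0,0,-0.015,0,1],
  [0,0,-0.03,0,1],
  [0,0,-0.03,0,1],
])

```text
t: 6.0
tool_pos: [0.4761, 0.1213, 0.0623]
tool_rot: [-0.348, -0.615, -0.348, 0.616]
wrist_force: [-1.0, 0.1, 0.4]
finger_gap: 0.005
```

```bash
python3 - <<'E'
from h import *
b=cam('scene');W=world(b);s=get_state();print(s['tool_pos'],s['wrist_force'],(proj(b,s['tool_pos']-np.array([0,0,.008]))-[235,135])*10)
for v in range(153,170):
    print(v,[tuple(int(x*1000) for x in W[v,u]) for u in (275,277,279,281)], b['color'][v,277])
cv2.imwrite('pics/g.png',cv2.resize(b['color'][135:195,235:315],(800,600),interpolation=cv2.INTER_CUBIC))
E
```

```text
[0.47615477 0.12132466 0.06240583] [ 0.00383664 -0.64741638 -0.17247852] [407.16843448 318.60464205]
153 [(542, 60, 181), (545, 65, 181), (545, 73, 177), (546, 79, 175)] [43 45 60]
154 [(537, 65, 173), (540, 69, 172), (545, 73, 174), (549, 77, 174)] [46 50 60]
155 [(536, 65, 168), (541, 68, 170), (543, 74, 168), (546, 80, 168)] [46 50 62]
156 [(539, 63, 167), (542, 68, 167), (541, 76, 163), (547, 79, 165)] [44 44 58]
157 [(537, 65, 161), (541, 69, 162), (544, 74, 162), (547, 79, 161)] [42 46 58]
158 [(537, 65, 158), (540, 70, 157), (489, 122, 100), (398, 209, 0)] [40 45 58]
159 [(483, 110, 97), (485, 117, 95), (490, 121, 97), (401, 207, -1)] [46 48 59]
160 [(481, 112, 91), (487, 116, 93), (490, 121, 92), (478, 140, 75)] [39 45 56]
161 [(480, 113, 86), (488, 114, 90), (489, 123, 87), (484, 135, 77)] [42 50 57]
162 [(481, 113, 82), (485, 118, 82), (488, 124, 81), (489, 131, 79)] [43 51 59]
163 [(483, 111, 80), (484, 118, 77), (490, 122, 80), (491, 130, 76)] [44 47 50]
164 [(483, 111, 76), (487, 116, 76), (491, 121, 76), (494, 127, 76)] [46 49 47]
165 [(485, 110, 74), (490, 114, 75), (495, 118, 76), (497, 125, 75)] [50 52 51]
166 [(475, 118, 59), (484, 119, 64), (497, 116, 75), (489, 132, 61)] [57 58 58]
167 [(480, 114, 59), (485, 119, 61), (490, 123, 62), (491, 130, 59)] [63 64 62]
168 [(484, 111, 60), (491, 114, 63), (492, 121, 60), (495, 127, 59)] [54 56 55]
169 [(483, 112, 54), (490, 115, 58), (494, 120, 58), (496, 127, 56)] [57 56 56]
```

View pics/g.png

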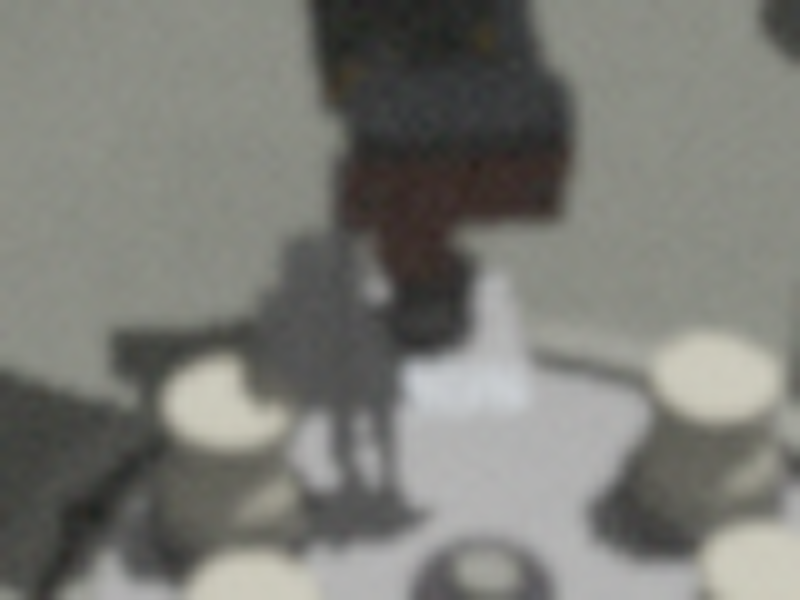

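The tip is now at the head, at about 0.079 (the depth column runs straight from finger to head top). I'm continuing in steps of 2–3 mm.

Call:
step_arm([
  [0,0,-0.01,0,1],
  [0,0,-0.02,0,1],
  [0,0,-0.02,0,1],
])

```text
t: 6.42
tool_pos: [0.4762, 0.1213, 0.0601]
tool_rot: [0.348, 0.615, 0.348, -0.615]
wrist_force: [-0.7, -0.7, 3.2]
finger_gap: 0.003
```

Call:
step_arm([
  [0,0,-0.01,0,1],
  [0,0,-0.02,0,1],
  [0,0,-0.02,0,1],
])

```text
t: 6.8
tool_pos: [0.4762, 0.1214, 0.0577]
tool_rot: [0.348, 0.615, 0.348, -0.615]
wrist_force: [-0.6, -0.6, 4.7]
finger_gap: 0.004
```

Call:
step_arm([
  [0,0,-0.015,0,1],
  [0,0,-0.03,0,1],
  [0,0,-0.03,0,1],
  [0,0,-0.03,0,1],
])

```text
t: 7.3
tool_pos: [0.4763, 0.1213, 0.0542]
tool_rot: [0.348, 0.615, 0.348, -0.615]
wrist_force: [-1.6, -0.7, 5.9]
finger_gap: 0.007
```

Call:
step_arm([
  [0,0,-0.01,0,1],
  [0,0,-0.02,0,1],
  [0,0,-0.02,0,1],
  [0,0,-0.02,0,1],
])

```text
t: 7.8
tool_pos: [0.4768, 0.1218, 0.0529]
tool_rot: [0.348, 0.616, 0.348, -0.615]
wrist_force: [-4.7, 1.6, 18.5]
finger_gap: 0.005
```

The plunger is at its stop: force rose from about 3 N through 6 N to 18 N over roughly 8 mm. I'm easing up 0.5 mm and sweeping along the arc.

Call:
step_arm([
  [-0.027,-0.052,0.005,0.033,1],
  [-0.051,-0.105,0.005,0.067,1],
  [-0.073,-0.159,0.005,0.1,1],
  [-0.092,-0.215,0.005,0.133,1],
  [-0.107,-0.271,0.005,0.167,1],
  [-0.12,-0.328,0.005,0.2,1],
  [-0.12,-0.328,0.005,0.2,1],
])

```text
t: 8.68
tool_pos: [0.4622, 0.0817, 0.053]
tool_rot: [0.44, 0.554, 0.44, -0.553]
wrist_force: [-2.0, -0.1, 14.1]
finger_gap: 0.006
```

Call:
step_arm([
  [-0.01,-0.058,0,0.033,1],
  [-0.017,-0.116,0,0.067,1],
  [-0.02,-0.174,0,0.1,1],
  [-0.021,-0.233,0,0.133,1],
  [-0.018,-0.291,0,0.167,1],
  [-0.013,-0.349,0,0.2,1],
  [-0.004,-0.407,0,0.233,1],
  [0.007,-0.464,0,0.267,1],
  [0.022,-0.521,0,0.3,1],
  [0.022,-0.521,0,0.3,1],
])

```text
t: 9.93
tool_pos: [0.4653, 0.019, 0.053]
tool_rot: [0.558, 0.436, 0.557, -0.435]
wrist_force: [-1.4, -0.9, 13.9]
finger_gap: 0.003
```

```bash
python3 - <<'E'
from h import *
s=get_state();d=s['tool_pos'][:2]-[.5935,.0568];print(np.hypot(*d),np.degrees(np.arctan2(d[1],d[0]))%360,s['wrist_force'])
b=cam('scene')
cv2.imwrite('pics/i.png',cv2.resize(b['color'][145:245,225:345],(672,560),interpolation=cv2.INTER_CUBIC))
E
```

```text
0.13366618276838277 196.42914606050394 [-1.40738385 -0.89238029 13.88361501]
```

View pics/i.png

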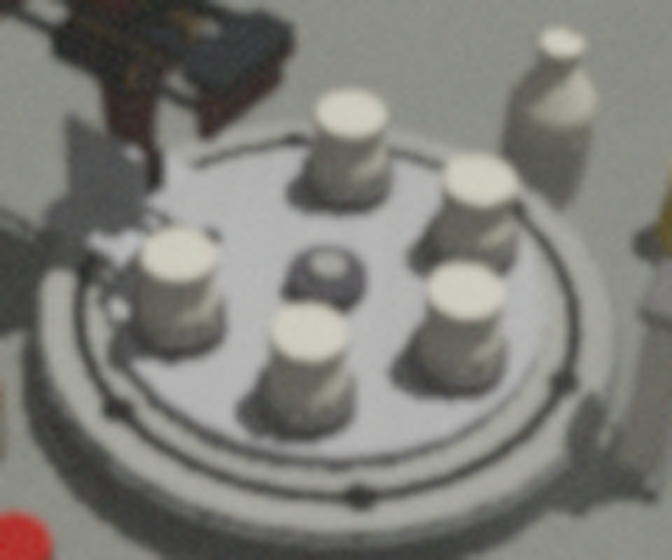

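The table has turned well past half way with the plunger still down, and all five jars are upright. I'll get the table angle from the jar tops at (352,113), (480,182), (465,290), (309,332) and (178,255), and lift off the head, staying behind the paddle.

```bash
cat >> h.py <<'E'
def table_angle(b,J,C=(.5935,.0568)):
    P=np.array([ray(b,225+(u+.5)/5.6-.5,145+(v+.5)/5.6-.5,.107)[:2] for u,v in J])
    return np.degrees(np.arctan2(*(P-C).T[::-1]))%60, np.hypot(*(P-C).T)
E
python3 - <<'E'
from h import *
b=cam('scene')
for J in([(352,113),(480,182),(465,290),(309,332),(178,255)],[(185,170),(197,282),(354,335),(485,265),(457,155)]):
    print(table_angle(b,J))
E
```

```text
(array([13.07319552, 10.20286919, 11.61770223, 13.27390162, 15.46857976]), array([0.08206191, 0.08320111, 0.08578831, 0.08813137, 0.08675421]))
(array([30.33073644, 29.83412025, 27.60454181, 26.1134098 , 26.80293346]), array([0.08393645, 0.08780317, 0.08892162, 0.08534618, 0.0831725 ]))
```

Call:
step_arm([
  [0,0,0.05,0,1],
  [0,0,0.1,0,1],
  [0,0,0.16,0,1],
  [0,0,0.16,0,1],
])

```text
t: 10.52
tool_pos: [0.4647, 0.0195, 0.0719]
tool_rot: [0.557, 0.436, 0.557, -0.435]
wrist_force: [-0.6, 0.7, 0.2]
finger_gap: 0.006
```

Jars put the table at about 44.6°. The tip is at about 0.089, clear of the head but still 17 mm below the paddle's top edge. I'm pushing the paddle on, slowly.

Call:
step_arm([
  [0.017,-0.056,0,0.033,1],
  [0.038,-0.111,0,0.067,1],
  [0.053,-0.147,0,0.089,1],
  [0.069,-0.182,0,0.111,1],
  [0.087,-0.217,0,0.133,1],
  [0.106,-0.251,0,0.156,1],
  [0.126,-0.284,0,0.178,1],
  [0.126,-0.284,0,0.178,1],
])

```text
t: 11.52
tool_pos: [0.4793, -0.0146, 0.0713]
tool_rot: [0.612, 0.354, 0.612, -0.354]
wrist_force: [-0.3, 1.0, 0.2]
finger_gap: 0.007
```

Call:
step_arm([
  [0.007,-0.011,0,0.007,1],
  [0.013,-0.021,0,0.014,1],
  [0.02,-0.031,0,0.021,1],
  [0.026,-0.041,0,0.028,1],
  [0.026,-0.041,0,0.028,1],
])

```text
t: 12.15
tool_pos: [0.4831, -0.0199, 0.0715]
tool_rot: [0.62, 0.34, 0.62, -0.34]
wrist_force: [0.4, -0.2, -0.2]
finger_gap: 0.005
```

Call:
step_arm([
  [0.004,-0.006,0,0.004,1],
  [0.008,-0.012,0,0.008,1],
  [0.008,-0.012,0,0.008,1],
])

```text
t: 12.52
tool_pos: [0.4835, -0.0208, 0.0715]
tool_rot: [0.622, 0.336, 0.622, -0.336]
wrist_force: [-1.0, 3.2, -0.1]
finger_gap: 0.004
```

Call:
step_arm([
  [0.004,-0.007,0,0.004,1],
  [0.004,-0.007,0,0.004,1],
])

```text
t: 12.78
tool_pos: [0.4836, -0.0211, 0.0715]
tool_rot: [0.623, 0.334, 0.624, -0.334]
wrist_force: [-1.6, 7.7, 2.3]
finger_gap: 0.008
```

```bash
python3 - <<'E'
from h import *
b=cam('scene')
cv2.imwrite('pics/j.png',cv2.resize(b['color'][145:245,225:345],(672,560),interpolation=cv2.INTER_CUBIC))
E
```

```text
(no output)
```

View pics/j.png

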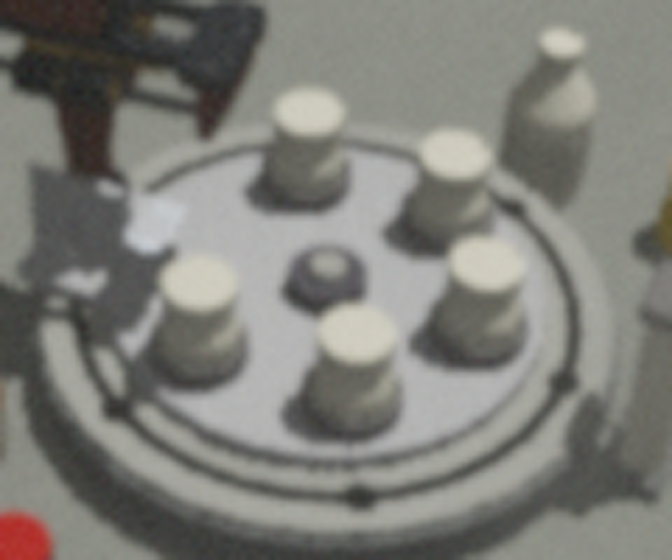

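The jars sit at (198,282), (356,335), (486,263) and (455,153), which are the pixels of the start picture one place on. The paddle now resists with 8 N, so the table is locked. I'm backing off the paddle and then going up.

Call:
step_arm([
  [-0.015,0.022,0,0,1],
  [-0.03,0.045,0,0,1],
  [-0.03,0.045,0.2,0,1],
  [-0.03,0.045,0.5,0,1],
  [-0.03,0.045,0.9,0,1],
  [-0.03,0.045,0.9,0,1],
])

```text
t: 13.58
tool_pos: [0.4831, -0.0167, 0.1827]
tool_rot: [0.626, 0.335, 0.621, -0.333]
wrist_force: [-0.3, -0.3, -0.6]
finger_gap: 0.006
```

Call:
step_arm([
  [-0.3,0,0.3,0,1],
  [-0.6,0,0.5,0,1],
  [-0.6,0,0.5,0,1],
  [-0.6,0,0.5,0,1],
])

```text
t: 14.08
tool_pos: [0.4087, -0.0165, 0.2388]
tool_rot: [0.623, 0.334, 0.623, -0.334]
wrist_force: [0.4, 0.9, 0.3]
finger_gap: 0.008
```

```bash
python3 - <<'E'
from h import *
b=cam('scene');W=world(b)
a=np.radians(208.3);q=np.array([.5935+.135*np.cos(a),.0568+.135*np.sin(a)])
m=(np.hypot(W[...,0]-q[0],W[...,1]-q[1])<.013)&(W[...,2]>.06)&(W[...,2]<.1)&(b['color'].max(-1)<75)
print(get_state()['wrist_force'],m.sum(),np.round(np.sort(W[m][:,2]),3))
cv2.imwrite('pics/k.png',cv2.resize(b['color'][145:245,225:345],(672,560),interpolation=cv2.INTER_CUBIC))
E
```

```text
[ 0.40223836 -0.3429411   0.08755066] 2 [0.078 0.078]
```

View pics/k.png

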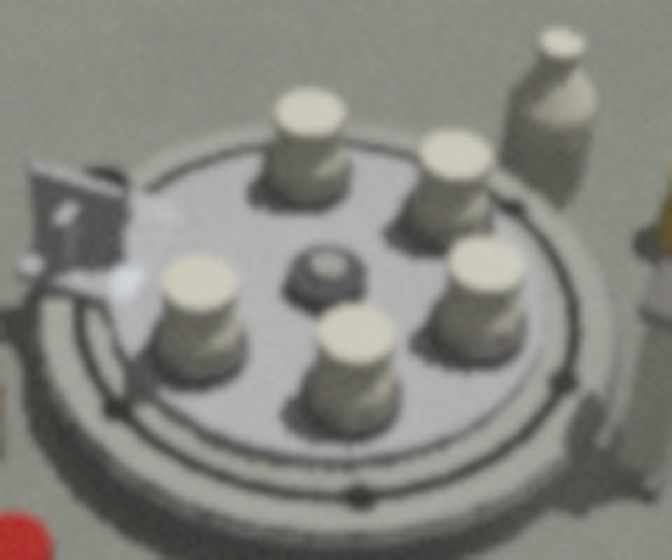

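The head, partly hidden by the paddle at about (105,173), reads 0.078 m, so it is up. The jars are upright and nothing is touched. Handing in.

```bash
python3 -c "
from bench import *
print(close_job())"
```

```text
the job is handed in; nothing more can be done
None
```

The job is handed in, and by my last checks the table is locked one place on. I pressed the plunger to its stop with the shut fingers, swept the table counter-clockwise and lifted off the head at about 45°. I then pushed only the paddle until the table locked in the next hole, and the arm finished raised and clear at about 14 s of the 48 s allowed.

- **Table locked:** the jars stand at the start picture's pixels shifted one place (60°). The paddle resisted with about 8 N where 1–2 N would move a free table.
- **Plunger up:** its top reads 0.078 m, but from only two depth pixels because the paddle hides most of the head.
- **Jars:** all five are upright in their pockets in the last picture.
- **Bystanders:** the arm met no unexpected force. I did not re-measure the bystanders, and only the wash bottle was in the last crop.
- **Hands off:** the wrist force was near zero at the end.

**What disagreed:** the real fingertip with the jaws shut was about 25 mm higher than the reported tool position and tip extent imply. I found this by depth image when the first press met no force, and then pressed by force instead.

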